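Hold a heat sink over its module

TASK

Swing the bench magnifier aside (it has a black knob to move it by) so that its lens is well clear of the circuit board, and leave it there. Then pick up the finned heat sink from the cork pad, carry it over the rack of solder spools without touching the racks, and bring it centred above the black module in the middle of the board, level and with its long side along the module's long side. Finish while still holding it there, hovering about one centimetre above the module: do not set it down, let go or touch the board, and leave the other things on the bench where they are.

Things in the scene. Friction and masses are not known exactly. Their poses are not given: they have to be found in the camera images.
- mag_arm (a joint): swing angle of the bench magnifier's white arm about its upright post, rad; 0 = arm points from the post along the magnifier base's -x (about towards the robot, lens over the board); grows counter-clockwise seen from above, range -1.5 to 1.5. The joint is stiff (about 0.5 N m, i.e. about 2 N at the knob) and stays where it is left.
- mag_hinge (a point): point on the vertical swing axis of the magnifier, at the top of its 16 mm post, 168 mm above the table; the arm's highest part there is 21 mm higher. The post stands beyond the board on a grey round foot 104 mm across and 22 mm high. This point's -x axis runs along the arm to the lens and knob.
- lens (a point): centre of the magnifier's round lens in its white ring, 105 mm across outside; 205 mm from the swing axis, 176 mm above the table, ring 14 mm thick (underside about 169 mm above the table)
- mag_knob (a point): the magnifier's black upright round knob, 16 mm across, on the lens ring's end away from the post, 268 mm from the swing axis; this point lies on the knob's axis, 20 mm below its top and 24 mm above the white tab that it stands on. It may turn in the grip as the arm swings.
- sink: loose aluminium heat sink, 60 (x) by 40 (y) by 32 (z) mm, about 0.1 to 0.2 kg, with upright fins running along its long side (x); origin: centre of its underside, z up. It lies flat on a cork pad 120 x 120 x 6 mm (fixed) at the left or right end of the work area. Its 40 mm width is gripped on the two outer fins.
- board: circuit board 100 x 80 mm on a wooden carrier 110 (x) by 90 (y) mm, lying fixed on a thin mat below the magnifier; origin: centre of the carrier's underside, z up; the board's surface is 12 mm above it. Small parts on it are at most 16 mm above the origin, except the module in the middle.
- module_top (a point): centre of the top face of the black rectangular module in the middle of the board, 50 (along x) by 34 (y) mm, its top 20 mm above the board body's origin (about 23 mm above the table); x along its long side, z up
- rack_left: fixed rack of white solder spools on the robot's left of the board, 240 (x) by 56 (y) by 94 (z) mm high; origin: centre of its underside
- rack_right: fixed rack of black solder spools on the robot's right of the board, 240 (x) by 56 (y) by 94 (z) mm high; origin: centre of its underside
- iron_stand: loose soldering-iron stand, red base 150 (x) by 75 (y) mm with a wire coil leaning up towards its -x end, about 125 mm high, at the end of the work area where the heat sink is not; origin: centre of its underside. To be left alone.
- flux_bottle: loose pink bottle 44 mm across, 115 mm high; origin: centre of its underside. To be left alone.
- dish: loose small black dish 72 mm across, 42 mm high; origin: centre of its underside. To be left alone.
There are look-alikes about, which are no part of the job. What is meant by the board is not blue or pink, and is the smaller of those in its own colour.

How it is judged:
On the way, in this order (a step that is already met when the one before it is completed fails the run):
1. the magnifier's lens is swung clear of the board (horizontal distance between lens and module_top above 0.12 m and z of sink in the frame of module_top below 0.02 m), for 0.3 s.
2. the heat sink is in the fingers, raised to pass over the racks (height (world z) of sink above 0.09 m and contact force between sink and the fingers above 1 N), for 0.1 s.
At the end, for the whole second after the job is handed in: Lens centre over 120 mm (level) from the module centre, magnifier still; heat sink at rest in the fingers, underside 3 to 20 mm above the module top, centred within 8 mm, long sides parallel within 8 degrees, level within 7 degrees, not touching the board (all of step 1 and velocity of joint mag_arm between -0.05 and 0.05 rad/s and horizontal distance between sink and module_top below 0.008 m and z of sink in the frame of module_top above 0.003 m and angle between the x axis of sink and the x axis of module_top, either way round below 0.14 rad and angle between sink's own z axis and vertical below 0.12 rad and linear speed of sink below 0.03 m/s and contact force between sink and the fingers above 1 N and contact force between sink and board below 0.05 N); the arm keeps its last pose, push and grip.
It fails at once if the board or its module is touched (contact force between anything else and board above 1 N).
It fails at once if the left spool rack is touched (contact force between anything else and rack_left above 1 N).
It fails at once if the right spool rack is touched (contact force between anything else and rack_right above 1 N).
It fails at once if a bystander is moved more than 20 mm (distance of any of iron_stand, flux_bottle, dish from where it was at the start of the episode above 0.02 m).
It also fails if it takes over 64 s, if anything falls off the work surface, if the arm or the gripper's body presses on something with over 40 N, if the wrist force passes 120 N, or if a joint passes its speed limit or range.

ROBOT

A 6-joint arm with a two-finger parallel gripper is mounted at the origin on the work surface. World frame = base frame: x ahead of the robot, y to its left, z up, the work surface at z = 0. Lengths are in m, angles in rad, forces in N, time in s.
With the tool pointing down it reaches from about 0.375 to 0.975 m from the base axis. Payload 3.8 kg.
Tool frame: the origin (TCP) lies at the very end of the fingers, on their centre line; the grasp point (between the pads) lies 19 mm behind it (bot.pinch_z is the distance from the TCP to the grasp point, in m); x points along the fingers, y is the direction in which the jaws open and shut, and the axes are right-handed (so a half turn about x gives the same grasp; the last joint's range is limited). The gripper opens to 85 mm and grips with 20 to 120 N. Pads are 22 mm wide; open, the fingers measure 114 mm over their backs; the gripper's body (76 mm by 85 mm) begins 54 mm behind the grasp point. The pads swing forward as they close: fully open they stand 13 mm farther back than shut.
Start: joints at [1.08, 0.264, 1.604, -0, 1.274, -0.037], TCP at [0.296, 0.607, 0.231] pointing down, gripper open.
Joint ranges: [-2.63, 2.63], [-0.94, 2.18], [0.31, 2.57], [-1.31, 4.45], [0, 2.66], [-2.55, 2.55]. Speed limits (rad/s): [2.57, 2.57, 3.14, 3.14, 3.14, 3.14].

INTERFACE

Orientations are given as a rotation vector (axis times angle).
In Python, from workcell import monitor, imaging, finish_job, bot gives the robot as it stands.
- The arm moves only by the tool jog_arm, never from a script. Its argument "rows" is a list of rows, each a list of 7 numbers: the shift along the tool's x, y, z in m, then the turn, a rotation vector about the tool's x, y, z in rad, then the opening in per cent of the stroke, from 0 (shut) to 100 (fully open). A call has 1 to 20 rows; each row is the pose to reach, as a shift and turn from the pose measured when the call began, along the tool's axes at that moment; what a row does not reach only later rows make up. A row lasts 1/10 s, in which the tool goes at most 50 mm and 8.59 degrees, less where a joint would pass 70% of its speed; a pose out of reach is approached as far as the arm can. A call with a gripper value outside its range is refused whole. The fingers move at their own pace and stop on an object; "force" is the grip in N (left out, the last holds). Time passes only in rows, so rows that repeat a pose let the fingers close. It gives the time, the measured TCP pose, the force and the opening at its end, in the units of the state.
- monitor.read_state(): the state, without advancing time (a new reading comes with each control period).
- imaging.read_camera(name): name is "scene" or "top"; returns the picture (420x560x3 uint8, blue, green, red); there is no depth.
- imaging.camera_params(name): a dict with "fx", "fy", "cx", "cy" (pixels), "T" (4x4, takes a point from camera to world coordinates). Camera axes: x right, y down, z forward; pixel columns grow to the right and rows downward; lengths in m; the calibration is good to about 2 mm. A picture is of the moment at which its call begins. camera_params takes no time and is no camera call.
- finish_job(): hands the job in, once; it reports no verdict.
The state is a dict: "time": time; "q": joint angles; "joint_vel": joint speeds; "joint_torque": joint torques, N m; "tool_pos": TCP position; "tcp_rot": TCP orientation; "wrist_force": force on the tool from outside, world axes, zero at the start; "torque": the same for the moment, N m; "width": opening from 0.0 (shut) to 1.0 (fully open).
Only numpy, scipy, OpenCV 4.12 (cv2) and the standard library are available. Lean on these libraries where they do the work, as an engineer would, in place of code of your own. Each camera call takes 0.05 s, during which the arm holds its last target. There are 200 camera calls.

## Working session

There is one attempt and no reset: what is moved stays moved. The work goes in short steps, Python scripts to look and compute and a tool call to move; the robot and the scene stay as the last step left them, time stands still between calls to the robot, and variables do not carry over. Pictures are saved under pics/ and viewed, about 8 in all and at most 12, crops included, and the job is handed in when it is done.

Besides the shell and the picture viewer there is one more tool, called after "Request:" as name(argument=value, ...), one argument or row to a line, values as JSON. jog_arm: Moves the arm, as the interface text tells. Its arguments: {"type":"object","properties":{"rows":{"type":"array","items":{"type":"array","items":{"type":"number"}}},"force":{"type":"number"}},"required":["rows"]}

```bash
mkdir -p pics; ls; python3 - <<'E'
from workcell import monitor, imaging, bot
import cv2
for n in("scene","top"):
    im=imaging.read_camera(n); cv2.imwrite(f"pics/{n}0.png",im)
    p=imaging.camera_params(n); print(n,p)
print(monitor.read_state()); print(bot.pinch_z)
E
```

```text
pics
scene {'fx': 468.18462070696216, 'fy': 468.18462070696216, 'cx': 279.86840769858316, 'cy': 211.08982461516496, 'T': array([[-0.19934953,  0.52114155, -0.82986219,  1.54924776],
       [ 0.97970849,  0.12393576, -0.15751573,  0.09128116],
       [ 0.02076161, -0.84442372, -0.53527333,  0.84456741],
       [ 0.        ,  0.        ,  0.        ,  1.        ]])}
top {'fx': 421.9952188482122, 'fy': 421.9952188482122, 'cx': 277.2646376258821, 'cy': 209.1837993707105, 'T': array([[ 0.01905725, -0.99826988,  0.05562439,  0.43081295],
       [-0.999573  , -0.0202556 , -0.02105988, -0.07825417],
       [ 0.02215015, -0.05519929, -0.99822964,  1.41653083],
       [ 0.        ,  0.        ,  0.        ,  1.        ]])}
{'time': 0.1, 'q': array([ 1.08010002e+00,  2.64705043e-01,  1.60526364e+00,  7.06199488e-06,
        1.27370241e+00, -3.69036318e-02]), 'joint_vel': array([-0.00064065, -0.00161502, -0.00325973,  0.00219269, -0.00113768,
        0.00106308]), 'joint_torque': array([ 9.89324435e-04, -5.16707039e+01, -3.68588161e+01,  1.87132878e-04,
        6.20775667e-03,  3.28623435e-05]), 'tool_pos': array([0.29558887, 0.60608841, 0.23005403]), 'tcp_rot': array([ 0.35429613,  1.54189561, -0.3574677 ]), 'wrist_force': array([ 0.84474899, -0.06155735,  0.40591458]), 'torque': array([-0.00925593,  0.02746294, -0.05922153]), 'width': 1.0007846939468066}
0.0187
```

```bash
python3 - <<'E'
import cv2
for n in("scene","top"):
    im=cv2.imread(f"pics/{n}0.png"); cv2.imwrite(f"pics/{n}0b.png",cv2.resize(im,(800,600),interpolation=cv2.INTER_CUBIC))
E
```

```text
(no output)
```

View pics/top0b.png

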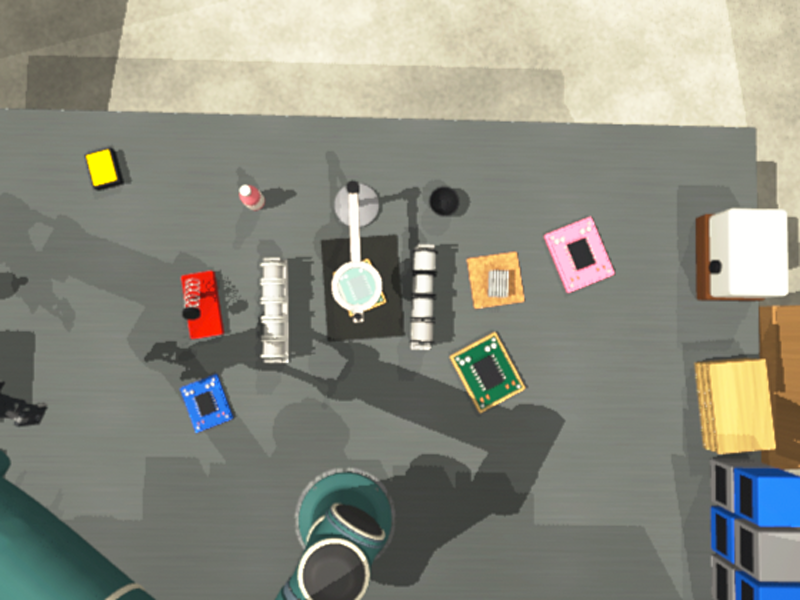

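View pics/scene0b.png

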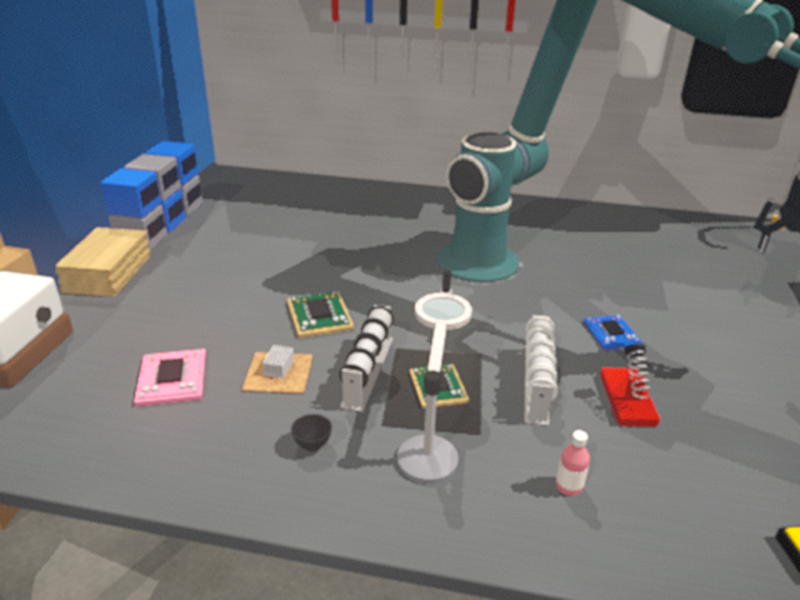

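The green boards are the one under the lens (top 358,288) and the one at (487,372). The one under the lens is smaller and lies on the mat below the magnifier, so it fits the description. The blue board (207,403) and the pink one (580,255) are excluded. I'll confirm with enlarged crops.

```bash
python3 - <<'E'
import cv2
# crops in original pixels: origin (x0,y0), scale
for n,x0,y0,w,h,s in(("top",215,120,160,120,5),("scene",165,175,200,150,4)):
    im=cv2.imread(f"pics/{n}0.png")[y0:y0+h,x0:x0+w]; cv2.imwrite(f"pics/{n}0c.png",cv2.resize(im,None,fx=s,fy=s,interpolation=cv2.INTER_CUBIC))
E
```

```text
(no output)
```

View pics/top0c.png

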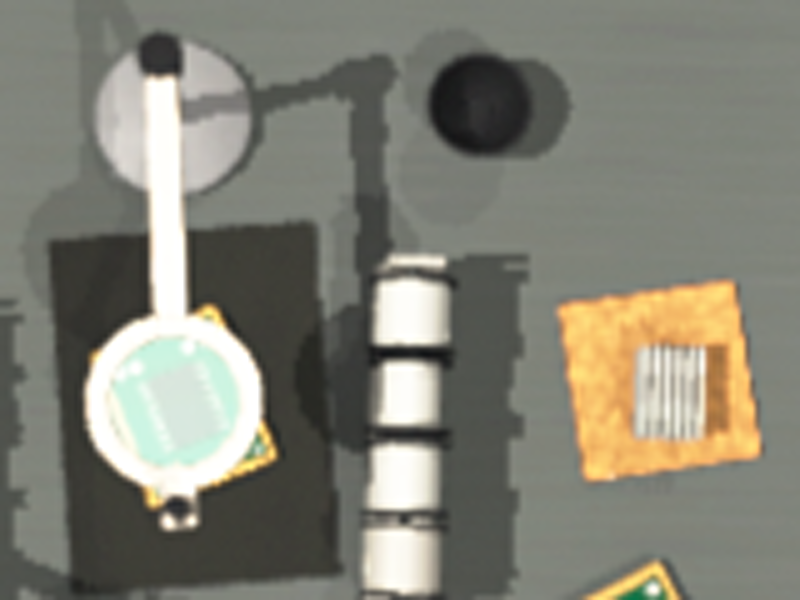

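View pics/scene0c.png

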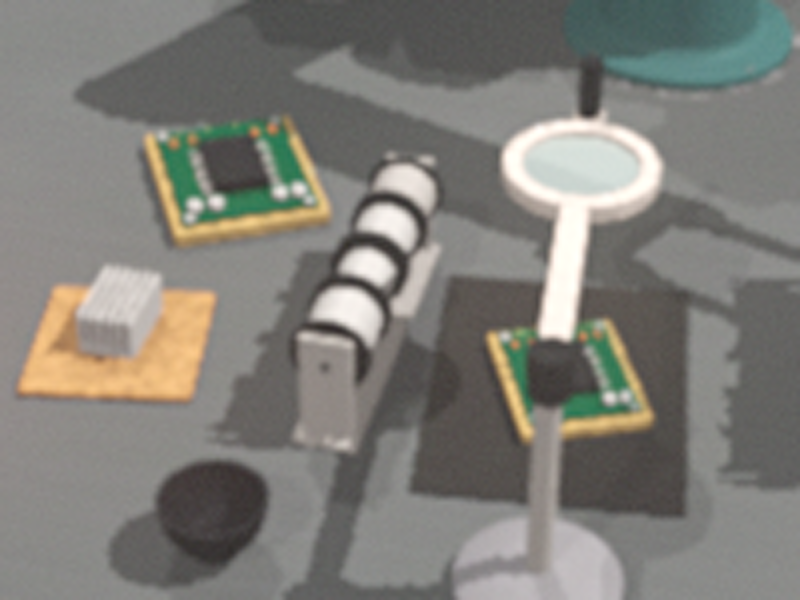

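```bash
cat > h.py <<'E'
import numpy as np
from workcell import monitor, imaging
def ray(n,uv):
    p=imaging.camera_params(n);T=p["T"]
    d=T[:3,:3]@np.array([(uv[0]-p["cx"])/p["fx"],(uv[1]-p["cy"])/p["fy"],1]);return T[:3,3],d
def at(n,uv,z):
    o,d=ray(n,uv);return o+d*(z-o[2])/d[2]
def unc(n,c,x0,y0,s): return ((c[0]+.5)/s-.5+x0,(c[1]+.5)/s-.5+y0)
T0=lambda c,z: at("top",unc("top",c,215,120,5),z)
S0=lambda c,z: at("scene",unc("scene",c,165,175,4),z)
E
python3 - <<'E'
from h import *
np.set_printoptions(precision=4,suppress=True)
for k,c,z in[("hinge",(160,53),.189),("foot",(174,117),.022),("lens",(174,400),.183),("knobtop",(177,506),.24),("tab",(180,512),.176),("dish",(480,105),.042),
 ("s1",(640,346),.038),("s2",(704,348),.038),("s3",(704,438),.038),("s4",(636,438),.038),
 ("c1",(558,310),.006),("c2",(735,282),.006),("c3",(762,455),.006),("c4",(588,482),.006),
 ("b1",(210,308),.013),("b2",(277,455),.013),("b3",(150,505),.013),("b4",(95,355),.013),
 ("rackR near L",(366,597),.094),("rackR top L",(378,262),.094),("rackR top R",(446,262),.094)]: print(k,T0(c,z))
print()
for k,c,z in[("foot",(538,578),.022),("knobtop",(592,60),.215),("knobtop",(592,60),.24),("hinge",(551,345),.189),("lens",(581,166),.183),
("s1",(112,267),.038),("s2",(162,273),.038),("s3",(131,325),.038),("s4",(80,315),.038),
("c",(55,287),.006),("c",(216,292),.006),("c",(192,398),.006),("c",(20,392),.006),
("b",(490,332),.013),("b",(653,415),.013),("b",(525,438),.013),("b",(608,320),.013)]: print(k,S0(c,z))
for c in [(255*1/1.42857,195/1.42857)]: print("bottle cap",at("top",(242/1.4286,188/1.4286),.115))
for c in [(425,245),(437,245),(412,349),(431,349),(262,259),(286,259),(262,361),(287,361)]: print("rack",at("top",(c[0]/1.4286,c[1]/1.4286),.08))
for c in [(183,272),(214,270),(222,334),(192,339)]: print("iron",at("top",(c[0]/1.4286,c[1]/1.4286),.02))
s=monitor.read_state();from scipy.spatial.transform import Rotation as R;print(R.from_rotvec(s["tcp_rot"]).as_matrix())
E
```

```text
hinge [ 0.7299 -0.0096  0.189 ]
foot [ 0.7276 -0.0105  0.022 ]
lens [ 0.526  -0.0222  0.183 ]
knobtop [ 0.4624 -0.0278  0.24  ]
tab [ 0.4607 -0.0269  0.176 ]
dish [ 0.7362 -0.2129  0.042 ]
s1 [ 0.5792 -0.3212  0.038 ]
s2 [ 0.5788 -0.3635  0.038 ]
s3 [ 0.5194 -0.364   0.038 ]
s4 [ 0.5185 -0.3192  0.038 ]
c1 [ 0.6058 -0.2711  0.006 ]
c2 [ 0.6274 -0.3908  0.006 ]
c3 [ 0.5108 -0.41    0.006 ]
c4 [ 0.4903 -0.2928  0.006 ]
b1 [ 0.6012 -0.037   0.013 ]
b2 [ 0.5038 -0.0838  0.013 ]
b3 [ 0.4689 -0.0001  0.013 ]
b4 [0.5681 0.0388 0.013 ]
rackR near L [ 0.4118 -0.1409  0.094 ]
rackR top L [ 0.6229 -0.1448  0.094 ]
rackR top R [ 0.6238 -0.1878  0.094 ]

foot [ 0.7396 -0.0087  0.022 ]
knobtop [ 0.4459 -0.0291  0.215 ]
knobtop [ 0.4897 -0.0243  0.24  ]
hinge [ 0.7256 -0.0109  0.189 ]
lens [ 0.5295 -0.0225  0.183 ]
s1 [ 0.5182 -0.3598  0.038 ]
s2 [ 0.517  -0.3222  0.038 ]
s3 [ 0.5798 -0.323   0.038 ]
s4 [ 0.577  -0.3614  0.038 ]
c [ 0.5106 -0.4098  0.006 ]
c [ 0.4896 -0.292   0.006 ]
c [ 0.6089 -0.2709  0.006 ]
c [ 0.6292 -0.3877  0.006 ]
b [ 0.4996 -0.0834  0.013 ]
b [0.5641 0.0414 0.013 ]
b [ 0.6065 -0.0394  0.013 ]
b [ 0.4665 -0.0026  0.013 ]
bottle cap [0.7377 0.2337 0.115 ]
rack [ 0.6271 -0.1687  0.08  ]
rack [ 0.6277 -0.1956  0.08  ]
rack [ 0.3949 -0.1437  0.08  ]
rack [ 0.3957 -0.1858  0.08  ]
rack [0.5877 0.1927 0.08  ]
rack [0.5889 0.1397 0.08  ]
rack [0.3625 0.1856 0.08  ]
rack [0.3635 0.1309 0.08  ]
iron [0.5607 0.3854 0.02  ]
iron [0.5668 0.3144 0.02  ]
iron [0.4196 0.2909 0.02  ]
iron [0.4068 0.3589 0.02  ]
[[-0.001   0.4384  0.8988]
 [-0.0018  0.8988 -0.4384]
 [-1.     -0.0021 -0.0001]]
```

```bash
cat >> h.py <<'E'
from scipy.spatial.transform import Rotation as R
def goal(p,yaw):
    "tool down, jaw axis y at yaw deg; prints shift+turn in present tool axes"
    s=monitor.read_state();A=R.from_rotvec(s["tcp_rot"]);a=np.radians(yaw)
    x=np.array([0,0,-1.]);y=np.array([np.cos(a),np.sin(a),0]);B=R.from_matrix(np.c_[x,y,np.cross(x,y)])
    print(np.round(np.r_[A.inv().apply(np.array(p)-s["tool_pos"]),(A.inv()*B).as_rotvec()],4).tolist())
E
python3 - <<'E'
from h import *
goal([.4605,-.0268,.30],93.6)
goal([.4605,-.0268,.30],64)
E
```

```text
[-0.069, -0.4967, 0.4257, -0.5166, -0.0006, 0.002]
[-0.069, -0.4967, 0.4257, -0.0, -0.0001, 0.0021]
```

Request:
jog_arm(
  rows=[
    [-0.069,-0.02,0.02,0,0,0,60],
    [-0.069,-0.06,0.05,-0.05,0,0,60],
    [-0.069,-0.095,0.08,-0.1,0,0,60],
    [-0.069,-0.13,0.11,-0.15,0,0,60],
    [-0.069,-0.165,0.14,-0.2,0,0,60],
    [-0.069,-0.2,0.17,-0.25,0,0,60],
    [-0.069,-0.235,0.2,-0.3,0,0,60],
    [-0.069,-0.27,0.23,-0.35,0,0,60],
    [-0.069,-0.305,0.26,-0.4,0,0,60],
    [-0.069,-0.34,0.29,-0.45,0,0,60],
    [-0.069,-0.375,0.32,-0.5,0,0,60],
    [-0.069,-0.41,0.35,-0.517,0,0,60],
    [-0.069,-0.44,0.38,-0.517,0,0.002,60],
    [-0.069,-0.47,0.41,-0.517,0,0.002,60],
    [-0.069,-0.4967,0.4257,-0.517,0,0.002,60],
    [-0.069,-0.4967,0.4257,-0.517,0,0.002,60],
    [-0.069,-0.4967,0.4257,-0.517,0,0.002,60],
    [-0.069,-0.4967,0.4257,-0.517,0,0.002,60],
    [-0.069,-0.4967,0.4257,-0.517,0,0.002,60],
    [-0.069,-0.4967,0.4257,-0.517,0,0.002,60],
  ],
)

```text
time: 2.1
tool_pos: [0.4604, -0.0258, 0.3001]
tcp_rot: [-0.051, 1.571, 0.051]
wrist_force: [1.5, 0.4, -0.5]
width: 0.602
```

```bash
python3 - <<'E'
from h import *
print(monitor.read_state())
goal([.4605,-.0268,.189],93.6)
E
```

```text
{'time': 2.1, 'q': array([-1.10142375e-01, -1.87316234e-01,  1.94589750e+00,  1.97367550e-04,
        1.38353688e+00, -1.74603166e+00]), 'joint_vel': array([-3.13356169e-03, -8.26689589e-04, -1.66810027e-03, -2.20355499e-03,
        1.24401440e-05, -9.77915240e-04]), 'joint_torque': array([-1.23596904e-01, -2.72232181e+01, -3.77555215e+01, -5.91607604e-03,
        3.52423667e-03,  2.71290162e-03]), 'tool_pos': array([ 0.46041044, -0.02579712,  0.30006848]), 'tcp_rot': array([-0.05088732,  1.57068496,  0.05130629]), 'wrist_force': array([ 1.4596845 ,  0.37251689, -0.46564394]), 'torque': array([-0.00614863, -0.00491292, -0.02028695]), 'width': 0.6016609969331203}
[0.1111, -0.001, 0.0001, 0.0022, -0.0005, -0.0003]
```

Request:
jog_arm(
  rows=[
    [0.03,-0.001,0,0,0,0,60],
    [0.06,-0.001,0,0,0,0,60],
    [0.075,-0.001,0,0,0,0,60],
    [0.09,-0.001,0,0,0,0,60],
    [0.1,-0.001,0,0,0,0,60],
    [0.108,-0.001,0,0,0,0,60],
    [0.111,-0.001,0,0,0,0,60],
    [0.111,-0.001,0,0,0,0,60],
    [0.111,-0.001,0,0,0,0,40],
    [0.111,-0.001,0,0,0,0,30],
    [0.111,-0.001,0,0,0,0,20],
    [0.111,-0.001,0,0,0,0,10],
    [0.111,-0.001,0,0,0,0,0],
    [0.111,-0.001,0,0,0,0,0],
    [0.111,-0.001,0,0,0,0,0],
    [0.111,-0.001,0,0,0,0,0],
  ],
  force=30,
)

```text
time: 3.7
tool_pos: [0.4608, -0.0269, 0.1897]
tcp_rot: [-0.051, 1.57, 0.051]
wrist_force: [-1.4, -0.7, 5.6]
width: 0.177
```

```bash
python3 - <<'E'
from h import *
s=monitor.read_state();print(s["width"],s["wrist_force"],s["torque"])
h=np.array([.728,-.010]);p=s["tool_pos"]
a0=np.arctan2(*(p[:2]-h)[::-1]);r=np.hypot(*(p[:2]-h));print(p,np.degrees(a0),r)
A=R.from_rotvec(s["tcp_rot"]);c=np.array([[.268,0]])
for d in range(0,73,4):
    # knob stays at fixed radius about hinge; tool turns with the arm
    a=a0-np.radians(d);q=np.r_[h+r*np.array([np.cos(a),np.sin(a)]),p[2]]
    print(d,np.round(A.inv().apply(q-p),3),round(np.radians(d),2))
E
```

```text
0.17727038158028513 [-1.40292148 -0.66239843  5.58499395] [-0.08034369  0.19278128  0.03432726]
[ 0.46083175 -0.0268954   0.1897145 ] -176.3815009498955 0.26770193663634767
0 [ 0. -0. -0.] 0.0
4 [-0.     0.019  0.001] 0.07
8 [-0.     0.037  0.003] 0.14
12 [-0.     0.056  0.006] 0.21
16 [0.    0.074 0.011] 0.28
20 [0.    0.092 0.016] 0.35
24 [0.    0.109 0.023] 0.42
28 [0.    0.126 0.032] 0.49
32 [0.    0.142 0.041] 0.56
36 [0.    0.157 0.051] 0.63
40 [0.    0.172 0.063] 0.7
44 [0.    0.186 0.075] 0.77
48 [0.    0.199 0.089] 0.84
52 [0.    0.211 0.103] 0.91
56 [0.    0.222 0.118] 0.98
60 [0.    0.232 0.134] 1.05
64 [0.    0.24  0.151] 1.12
68 [0.    0.248 0.168] 1.19
72 [0.    0.254 0.185] 1.26
```

Request:
jog_arm(
  rows=[
    [0,0.009,0,0.035,0,0,0],
    [0,0.019,0.001,0.07,0,0,0],
    [0,0.037,0.003,0.14,0,0,0],
    [0,0.056,0.006,0.21,0,0,0],
    [0,0.074,0.011,0.28,0,0,0],
    [0,0.092,0.016,0.35,0,0,0],
    [0,0.109,0.023,0.42,0,0,0],
    [0,0.126,0.032,0.49,0,0,0],
    [0,0.142,0.041,0.56,0,0,0],
    [0,0.157,0.051,0.63,0,0,0],
    [0,0.172,0.063,0.7,0,0,0],
    [0,0.186,0.075,0.77,0,0,0],
    [0,0.199,0.089,0.84,0,0,0],
    [0,0.211,0.103,0.91,0,0,0],
    [0,0.222,0.118,0.98,0,0,0],
    [0,0.232,0.134,1.05,0,0,0],
    [0,0.24,0.151,1.12,0,0,0],
    [0,0.24,0.151,1.12,0,0,0],
    [0,0.24,0.151,1.12,0,0,0],
    [0,0.24,0.151,1.12,0,0,0],
  ],
)

```text
time: 5.7
tool_pos: [0.5955, 0.2227, 0.1898]
tcp_rot: [0.821, 1.41, -0.82]
wrist_force: [1.3, 2.4, 2.6]
width: 0.175
```

Request:
jog_arm(
  rows=[
    [0,0,0,0,0,0,15],
    [0,0,0,0,0,0,25],
    [0,0,0,0,0,0,40],
    [0,0,0,0,0,0,50],
    [0,0,0,0,0,0,50],
    [0,0,0,0,0,0,50],
    [-0.02,0,0,0,0,0,50],
    [-0.05,0,0,0,0,0,60],
    [-0.09,0,0,0,0,0,80],
    [-0.12,0,0,0,0,0,100],
    [-0.13,0,0,0,0,0,100],
    [-0.13,0,0,0,0,0,100],
  ],
)

```text
time: 6.9
tool_pos: [0.5964, 0.2229, 0.3218]
tcp_rot: [0.823, 1.408, -0.817]
wrist_force: [0.1, 0.3, -1.2]
width: 0.998
```

```bash
python3 - <<'E'
from h import *
s=monitor.read_state();print(s["tool_pos"],s["q"])
goal([.549,-.342,.32],90)
E
```

```text
[0.59636033 0.22287951 0.32182908] [ 3.18271142e-01  1.47554073e-01  1.57809592e+00  4.95137168e-04
  1.41113517e+00 -1.98913784e-01]
[0.0005, -0.3204, 0.4676, -1.0537, 0.003, -0.0041]
```

Request:
jog_arm(
  rows=[
    [0,-0.02,0.03,-0.07,0,0,100],
    [0,-0.041,0.06,-0.14,0,0,100],
    [0,-0.062,0.09,-0.21,0,0,100],
    [0,-0.082,0.12,-0.28,0,0,100],
    [0,-0.103,0.15,-0.35,0,0,100],
    [0,-0.123,0.18,-0.42,0,0,100],
    [0,-0.144,0.21,-0.49,0,0,100],
    [0,-0.164,0.24,-0.56,0,0,100],
    [0,-0.185,0.27,-0.63,0,0,100],
    [0,-0.206,0.3,-0.7,0,0,100],
    [0,-0.226,0.33,-0.77,0,0,100],
    [0,-0.247,0.36,-0.84,0,0,100],
    [0,-0.267,0.39,-0.91,0,0,100],
    [0,-0.288,0.42,-0.98,0,0,100],
    [0,-0.308,0.45,-1.054,0.003,-0.004,100],
    [0,-0.3204,0.4676,-1.054,0.003,-0.004,100],
    [0,-0.3204,0.4676,-1.054,0.003,-0.004,100],
    [0,-0.3204,0.4676,-1.054,0.003,-0.004,100],
    [0,-0.3204,0.4676,-1.054,0.003,-0.004,100],
  ],
)

```text
time: 8.8
tool_pos: [0.5491, -0.3406, 0.3198]
tcp_rot: [0.001, 1.572, 0.002]
wrist_force: [-0.2, -0.4, 0.5]
width: 1.0
```

```bash
python3 - <<'E'
from h import *
import cv2
goal([.549,-.342,.06],90)
for n,x0,y0,w,h,s in(("top",215,130,120,100,6),("scene",265,220,100,75,8)):
    im=imaging.read_camera(n);cv2.imwrite(f"pics/{n}1.png",im);im=im[y0:y0+h,x0:x0+w]; cv2.imwrite(f"pics/{n}1c.png",cv2.resize(im,None,fx=s,fy=s,interpolation=cv2.INTER_CUBIC))
E
```

```text
[0.2598, -0.0018, 0.0001, 0.0005, -0.0007, -0.0015]
```

View pics/top1c.png

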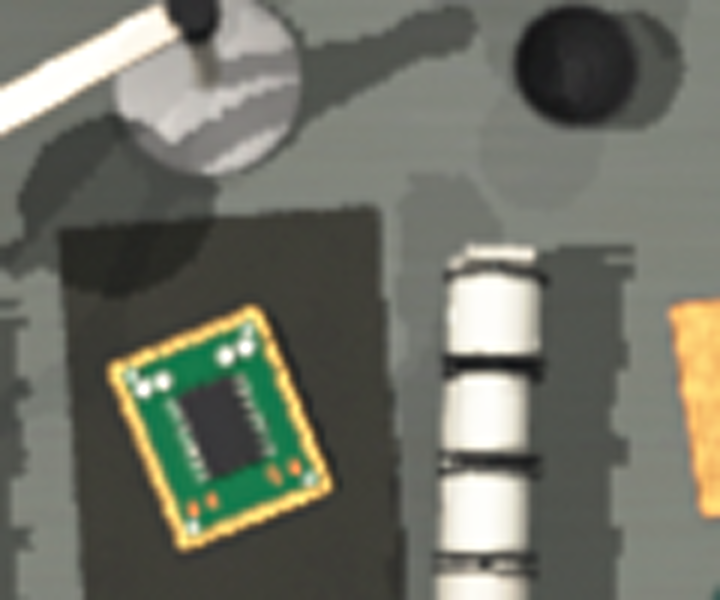

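View pics/scene1c.png

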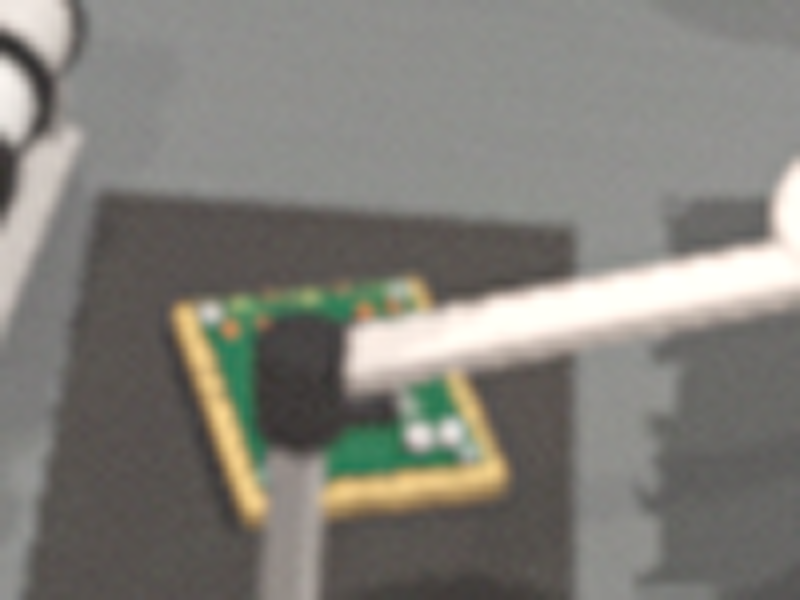

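The lens is clear and the magnifier arm stays where I left it. In the top crop the carrier corners are (260,306), (331,492), (181,550), (109,366), and the module is centred near (222,428) with its long side along the carrier's.

```bash
python3 - <<'E'
from h import *
f=lambda c,z: at("top",unc("top",c,215,130,6),z)
g=lambda c,z: at("scene",unc("scene",c,265,220,8),z)
C=np.array([f(c,.013) for c in[(260,306),(331,492),(181,550),(109,366)]])
M=np.array([f(c,.023) for c in[(232,377),(263,463),(212,480),(180,393)]])
S=np.array([g(c,.013) for c in[(247,515),(178,308),(418,282),(503,487)]])
for P in(C,M,S):
    v=P[0]-P[1]+P[3]-P[2];print(P.mean(0),np.degrees(np.arctan2(v[1],v[0])),np.linalg.norm(P-np.roll(P,-1,0),axis=1))
E
```

```text
[ 0.53467193 -0.02084662  0.013     ] 22.332001062512038 [0.11096984 0.08901903 0.1098413  0.09024868]
[ 0.53399939 -0.02205855  0.023     ] 21.214910168270194 [0.05054573 0.02957153 0.05121437 0.0299737 ]
[ 0.53698198 -0.02130424  0.013     ] 22.39326924347282 [0.11280124 0.08898795 0.11398933 0.08835513]
```

Request:
jog_arm(
  rows=[
    [0.04,-0.0018,0,0,0,0,100],
    [0.08,-0.0018,0,0,0,0,100],
    [0.12,-0.0018,0,0,0,0,100],
    [0.16,-0.0018,0,0,0,0,100],
    [0.2,-0.0018,0,0,0,0,100],
    [0.23,-0.0018,0,0,0,0,100],
    [0.245,-0.0018,0,0,0,0,100],
    [0.26,-0.0018,0,0,0,0,100],
    [0.26,-0.0018,0,0,0,0,100],
    [0.26,-0.0018,0,0,0,0,100],
  ],
)

```text
time: 9.9
tool_pos: [0.5503, -0.3426, 0.0618]
tcp_rot: [-0.002, 1.569, 0.001]
wrist_force: [0.8, 0.8, 1.0]
width: 1.0
```

Request:
jog_arm(
  rows=[
    [0.02,0,0.001,0,0,0,100],
    [0.035,0,0.001,0,0,0,100],
    [0.045,0,0.001,0,0,0,100],
    [0.05,0,0.001,0,0,0,100],
    [0.054,0,0.001,0,0,0,100],
    [0.054,0,0.001,0,0,0,100],
    [0.054,0,0.001,0,0,0,100],
    [0.054,0,0.001,0,0,0,80],
    [0.054,0,0.001,0,0,0,65],
    [0.054,0,0.001,0,0,0,55],
    [0.054,0,0.001,0,0,0,45],
    [0.054,0,0.001,0,0,0,35],
    [0.054,0,0.001,0,0,0,25],
    [0.054,0,0.001,0,0,0,25],
    [0.054,0,0.001,0,0,0,25],
    [0.054,0,0.001,0,0,0,25],
  ],
  force=50,
)

```text
time: 11.5
tool_pos: [0.5518, -0.3429, 0.0083]
tcp_rot: [-0.002, 1.568, 0.0]
wrist_force: [-0.2, -0.5, 5.0]
width: 0.456
```

Request:
jog_arm(
  rows=[
    [-0.005,0,0,0,0,0,25],
    [-0.015,0,0,0,0,0,25],
    [-0.03,0,0,0,0,0,25],
    [-0.05,0,0,0,0,0,25],
    [-0.07,0,0,0,0,0,25],
    [-0.09,0,0,0,0,0,25],
    [-0.11,0,0,0,0,0,25],
    [-0.13,0,0,0,0,0,25],
    [-0.15,0,0,0,0,0,25],
    [-0.165,0,0,0,0,0,25],
    [-0.172,0,0,0,0,0,25],
    [-0.172,0,0,0,0,0,25],
    [-0.172,0,0,0,0,0,25],
  ],
)

```text
time: 12.8
tool_pos: [0.5509, -0.3424, 0.1796]
tcp_rot: [-0.002, 1.569, 0.001]
wrist_force: [-0.2, 0.3, -1.7]
width: 0.461
```

```bash
python3 - <<'E'
from h import *
import cv2
s=monitor.read_state();print(s["q"],s["wrist_force"])
goal([.536,-.021,.18],112.3)
im=imaging.read_camera("scene");cv2.imwrite("pics/scene2.png",im)
x0,y0=150,130;cv2.imwrite("pics/scene2c.png",cv2.resize(im[y0:y0+150,x0:x0+200],None,fx=4,fy=4,interpolation=cv2.INTER_CUBIC))
E
```

```text
[-5.94784662e-01  2.49170223e-01  1.71956431e+00  5.13369334e-04
  1.17145971e+00 -2.16744234e+00] [-0.18751465  0.28013731 -1.67790976]
[-0.0006, 0.3214, -0.0144, -0.3875, 0.0013, 0.0007]
```

View pics/scene2c.png

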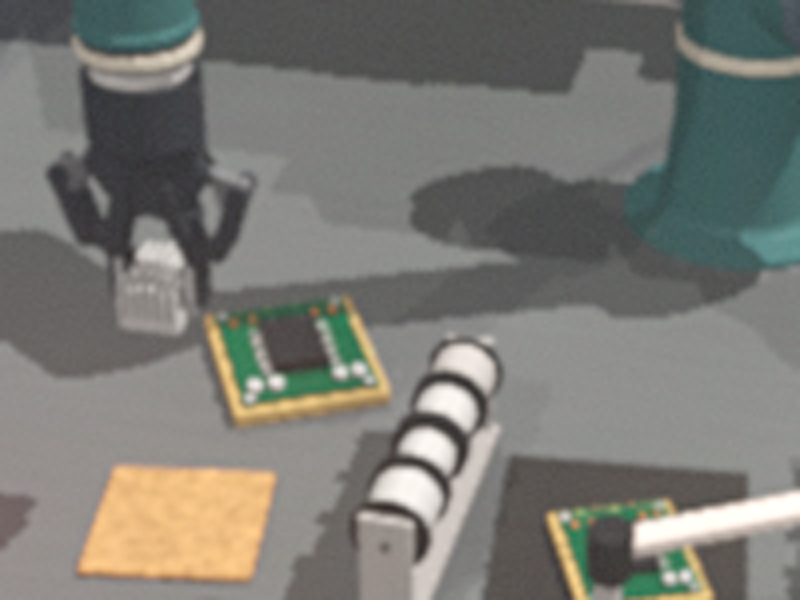

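```bash
python3 - <<'E'
from h import *
for c in[(119,327),(185,334),(152,331)]: print(at("scene",unc("",c,150,130,4),.177))
goal([.5376,-.0201,.18],112.3)
E
```

```text
[ 0.57707182 -0.36311402  0.177     ]
[ 0.5751692  -0.31803983  0.177     ]
[ 0.57669488 -0.34030597  0.177     ]
[-0.001, 0.3222, -0.0125, -0.3876, 0.0006, -0.0001]
```

Request:
jog_arm(
  rows=[
    [0,0.008,0,-0.01,0,0,25],
    [0,0.022,-0.001,-0.03,0,0,25],
    [0,0.04,-0.002,-0.05,0,0,25],
    [0,0.06,-0.003,-0.07,0,0,25],
    [0,0.08,-0.003,-0.1,0,0,25],
    [0,0.1,-0.004,-0.12,0,0,25],
    [0,0.12,-0.005,-0.14,0,0,25],
    [0,0.14,-0.006,-0.17,0,0,25],
    [0,0.16,-0.006,-0.19,0,0,25],
    [0,0.18,-0.007,-0.22,0,0,25],
    [0,0.2,-0.008,-0.24,0,0,25],
    [0,0.22,-0.009,-0.26,0,0,25],
    [0,0.24,-0.009,-0.29,0,0,25],
    [0,0.26,-0.01,-0.31,0,0,25],
    [0,0.28,-0.011,-0.34,0,0,25],
    [0,0.3,-0.012,-0.36,0,0,25],
    [0,0.314,-0.0125,-0.38,0,0,25],
    [0,0.3222,-0.0125,-0.3876,0,0,25],
    [0,0.3222,-0.0125,-0.3876,0,0,25],
    [0,0.3222,-0.0125,-0.3876,0,0,25],
  ],
)

```text
time: 14.85
tool_pos: [0.5377, -0.0202, 0.1791]
tcp_rot: [-0.306, 1.548, 0.305]
wrist_force: [-0.4, -0.5, -1.9]
width: 0.463
```

```bash
python3 - <<'E'
from h import *
goal([.5376,-.0201,.037],112.3)
E
```

```text
[0.1421, 0.0003, -0.0001, 0.0004, 0.0006, 0.0007]
```

Request:
jog_arm(
  rows=[
    [0.01,0,0,0,0,0,25],
    [0.03,0,0,0,0,0,25],
    [0.05,0,0,0,0,0,25],
    [0.07,0,0,0,0,0,25],
    [0.09,0,0,0,0,0,25],
    [0.105,0,0,0,0,0,25],
    [0.12,0,0,0,0,0,25],
    [0.13,0,0,0,0,0,25],
    [0.136,0,0,0,0,0,25],
    [0.139,0,0,0,0,0,25],
    [0.141,0,0,0,0,0,25],
    [0.141,0,0,0,0,0,25],
    [0.141,0,0,0,0,0,25],
    [0.141,0,0,0,0,0,25],
  ],
)

```text
time: 16.25
tool_pos: [0.5383, -0.0203, 0.0387]
tcp_rot: [-0.306, 1.547, 0.305]
wrist_force: [0.1, -0.9, -1.0]
width: 0.462
```

```bash
python3 - <<'E'
from h import *
import cv2
goal([.5376,-.0201,.037],112.3)
s=monitor.read_state();print(s["tool_pos"],s["wrist_force"])
im=imaging.read_camera("scene");cv2.imwrite("pics/scene3.png",im)
x0,y0=265,220;cv2.imwrite("pics/scene3c.png",cv2.resize(im[y0:y0+75,x0:x0+100],None,fx=8,fy=8,interpolation=cv2.INTER_CUBIC))
E
```

```text
[0.0017, 0.0004, -0.0005, 0.0004, 0.0016, 0.0012]
[ 0.5382707  -0.02030287  0.0387196 ] [ 0.12601569 -0.9295857  -1.01742252]
```

View pics/scene3c.png

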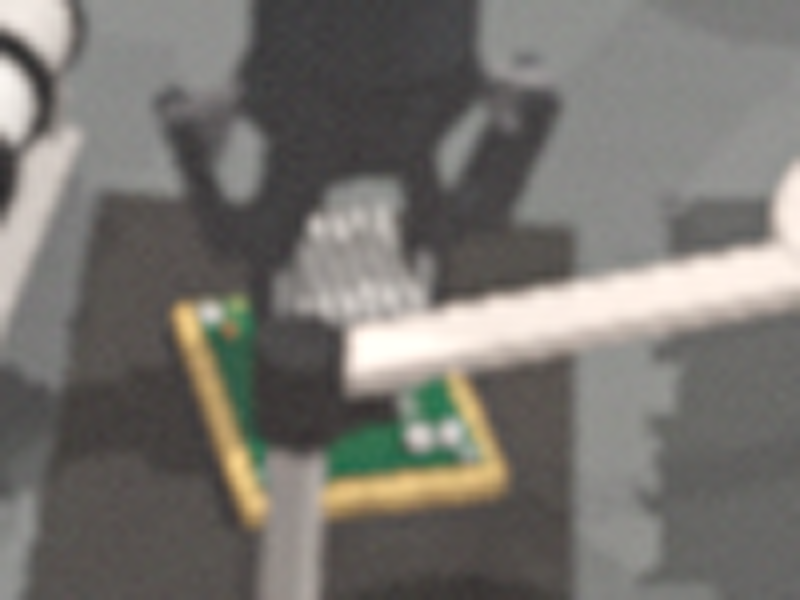

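Request:
jog_arm(
  rows=[
    [0.001,0,-0.0005,0,0,0,25],
    [0.002,0,-0.0005,0,0,0,25],
    [0.0025,0,-0.0005,0,0,0,25],
    [0.0025,0,-0.0005,0,0,0,25],
    [0.0025,0,-0.0005,0,0,0,25],
    [0.0025,0,-0.0005,0,0,0,25],
  ],
)

```text
time: 16.9
tool_pos: [0.5378, -0.0205, 0.0361]
tcp_rot: [-0.306, 1.547, 0.305]
wrist_force: [0.6, -0.2, -1.0]
width: 0.461
```

```bash
python3 - <<'E'
from h import *
import cv2
s=monitor.read_state();t=s["tool_pos"];A=R.from_rotvec(s["tcp_rot"]).as_matrix();print(t,s["wrist_force"],s["width"],abs(s["joint_vel"]).max())
x=A[:,2];y=A[:,1];print("yaw",np.degrees(np.arctan2(x[1],x[0])),"tilt",np.degrees(np.arccos(-A[2,0])))
c=t-.003*x;c[2]=t[2]-.0023;print("sink est",c)
p=imaging.camera_params("scene");T=np.linalg.inv(p["T"])
im=imaging.read_camera("scene");x0,y0=265,220
im=cv2.resize(im[y0:y0+75,x0:x0+100],None,fx=8,fy=8,interpolation=cv2.INTER_CUBIC)
pts=[]
for z in(0,.032):
    q=[]
    for a,b in((1,1),(1,-1),(-1,-1),(-1,1)):
        w=c+.03*a*x+.02*b*y+[0,0,z];k=T[:3,:3]@w+T[:3,3]
        q.append([((p["fx"]*k[0]/k[2]+p["cx"]+.5-x0)*8),((p["fy"]*k[1]/k[2]+p["cy"]+.5-y0)*8)])
    cv2.polylines(im,[np.int32(q)],True,(0,0,255) if z else (255,0,255),1)
cv2.imwrite("pics/scene4c.png",im)
E
```

```text
[ 0.53776521 -0.02048881  0.03613627] [ 0.59418145 -0.23503964 -0.97776823] 0.461063820559114 0.0014292764355318703
yaw 22.328182658740516 tilt 0.10612683425438879
sink est [ 0.53499015 -0.02162854  0.03383627]
```

View pics/scene4c.png

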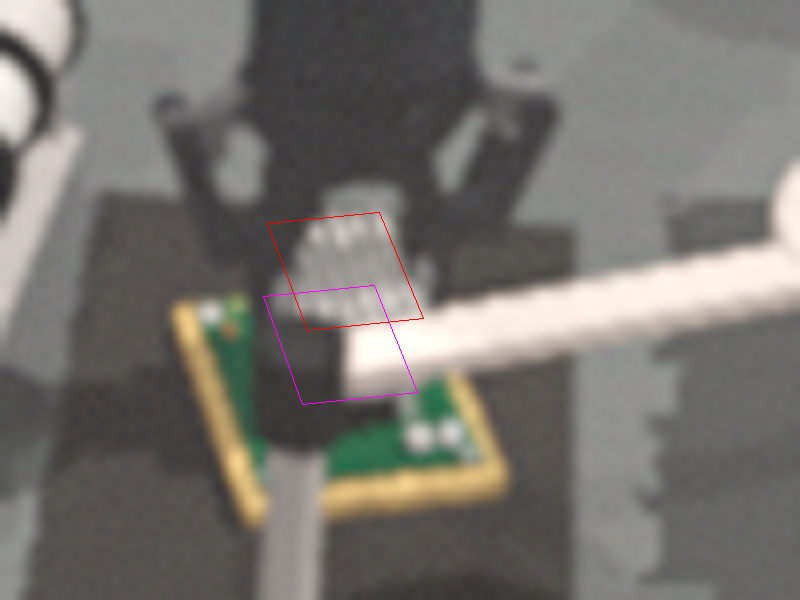

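```bash
python3 - <<'E'
from h import *
import cv2
im=np.mean([imaging.read_camera("scene").astype(float) for _ in range(6)],0)
cv2.imwrite("pics/scene5.png",im)
x0,y0=294,238
c=im[y0:y0+36,x0:x0+30];c=np.clip((c-20)*1.3,0,255).astype(np.uint8)
a=cv2.resize(c,None,fx=16,fy=16,interpolation=cv2.INTER_CUBIC)
# earlier view of held sink for comparison (crop around it)
b=cv2.imread("pics/scene2.png")[184:220,174:194];b=cv2.resize(b,None,fx=16,fy=16,interpolation=cv2.INTER_CUBIC)
cv2.imwrite("pics/cmp5.png",np.hstack([a,b]))
E
```

```text
[ WARN:0@10.537] global loadsave.cpp:1063 imwrite_ Unsupported depth image for selected encoder is fallbacked to CV_8U.
```

View pics/cmp5.png

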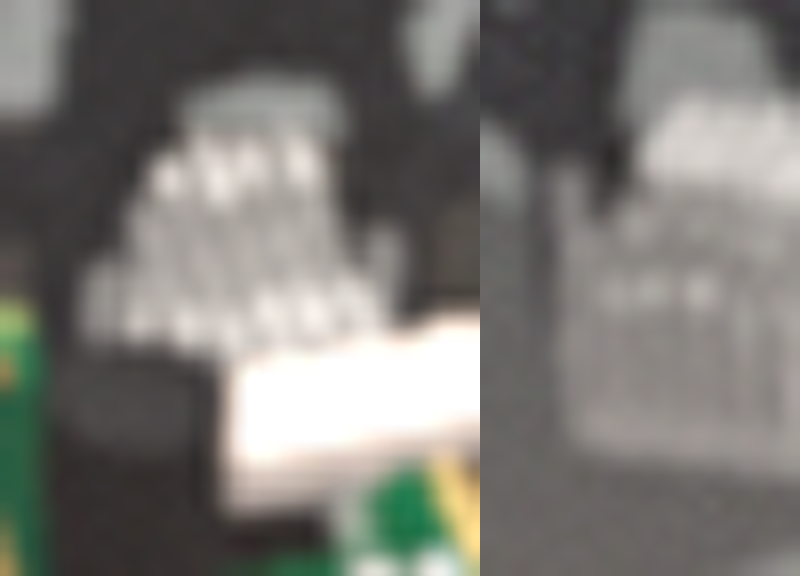

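```bash
python3 - <<'E'
from h import *
s=monitor.read_state();t=s["tool_pos"];A=R.from_rotvec(s["tcp_rot"]).as_matrix();x=A[:,2];y=A[:,1]
p=imaging.camera_params("scene");T=np.linalg.inv(p["T"])
def pr(w,x0,y0):
    k=T[:3,:3]@w+T[:3,3];return np.round([(p["fx"]*k[0]/k[2]+p["cx"]+.5-x0)*16,(p["fy"]*k[1]/k[2]+p["cy"]+.5-y0)*16])
for b in(-1,1):
  for z in(.036,.042,.065): print("pad",b,z,[pr(np.r_[(t+.011*x+b*k*y)[:2],z],294,238) for k in(.02,.026)])
# frame 2: tool .5509,-.3424,.1796
c=np.array([.5509-.003,-.3424,.1773])
for b in(-1,1): print("f2",[pr(c+[a*.03,b*.02,z],174-30,184) for a,z in((1,0),(1,.032),(-1,.032))])
E
```

```text
pad -1 0.036 [array([121., 453.]), array([ 86., 457.])]
pad -1 0.042 [array([122., 425.]), array([ 88., 429.])]
pad -1 0.065 [array([129., 318.]), array([ 94., 322.])]
pad 1 0.036 [array([348., 429.]), array([382., 425.])]
pad 1 0.042 [array([350., 401.]), array([384., 398.])]
pad 1 0.065 [array([359., 295.]), array([393., 291.])]
f2 [array([576., 448.]), array([558., 281.]), array([692., 103.])]
f2 [array([807., 478.]), array([791., 311.]), array([917., 131.])]
```

```bash
python3 -c "
from workcell import finish_job
print(finish_job())"
```

```text
the job is handed in; nothing more can be done
None
```

I handed the job in at about 17 s with the heat sink held above the module. No verdict came back, so the figures below are my own checks.

**What I did**
- **Magnifier:** I swung it about 64° to the robot's left by its knob and let go. The pictures afterwards show the lens well clear of the board.
- **Board:** I took the smaller green board on the mat under the magnifier as the one meant.
- **Heat sink:** I gripped it across its 40 mm width at 50 N and lifted it. I carried it over the right-hand rack with its underside about 177 mm up.

**Last checks, estimated from the arm pose and images**

| | Heat sink | Module |
|---|---|---|
| Centre (x, y) | (0.535, -0.022) m | (0.535, -0.021) m |
| Long side angle | 22.3° | 21.2° from its own edges, 22.3° from the carrier |
| Height | underside about 34 mm | top about 23 mm |

- **Hover:** the gap is about 11 mm, the tool tilt 0.1°, and the arm was still. The grip read 0.46 of full opening (about 39 mm).
- **Touching:** I saw no force jumps that would suggest touching the racks or the board.

**What did not fully check out**
- The final view was partly blocked. The near end of the heat sink sat behind the magnifier's hinge cap, and its underside was not visible.
- I first took light strips beside the sink for a misalignment. They match where the finger pads should be.
- The sink's position in the grip comes from the view taken just after lifting, which agreed with the prediction to about 2 mm.

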